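# Open a jar in the cap torque tester and hold the lid over its mouth

### The job

Get the jar that stands on the cap torque tester open for a look inside: first pull the sprung clamp handle at the tester's front out to its stop, so that the posts brace the square jar, then unscrew the tight lid anticlockwise until its thread lets go, about a quarter turn, and lift it off. Finish while holding the lid level and still just over the open mouth, no more than two fingers' width clear of the rim, and do not let go. The jar must stay standing in the clamp, never lifted or turned round with its lid, and the other things on the bench stay where they are.

Things in the scene. Friction and masses are not known exactly. Their poses are not given: they have to be found in the camera images.
- tester: Cap torque tester, a grey bench instrument, fixed: case 220 x 260 mm, top 70 mm above the bench, front face at x = -100 mm, round aluminium platform 148 mm across on top, key console (at most 110 mm above the bench) on its +y side. Origin on the bench under the platform's centre; x from the front (handle side) to the back, y along the front, z up.
- platform (a point): Centre of the platform's upper face, 80 mm above the bench, tester's axes. Black rubber posts (14 mm thick, 48 mm high) stand on it: two fixed at x = -38.5 mm, y = +-24 mm, two on the sliding jaw opposite at x = +68.5 mm with the clamp at 0, +38.5 mm with the handle out at its stop.
- clamp (a joint): Clamp slide in metres: 0 handle in, jaw open; 0.030 handle out at its stop, jaw closed on the jar with about 1 mm to spare. It moves along the tester's -x. The pull takes 15 to 20 N (light return spring of up to 2 N, a slide brake, the jar drawn along); the brake holds it where it is left, also against the lid's twist, so it may be let go. Starts at 0 to 0.005.
- handle (a point): Middle of the clamp's pull handle, tester's axes; moves with the clamp. Level black bar, 12 mm thick, 80 mm long along the tester's y, 46 mm above the bench, on two 8 mm rods at y = +-30 mm (52 mm clear between them) that run back into the case. With the clamp at 0 the bar's centre is 50 mm in front of the case (44 mm free behind it for a finger).
- jar_mouth (a point): Centre of the rim of the jar on the platform, the one to open, jar's axes (z up). White plastic, body 62 x 62 mm square and 70 mm high, round neck 41 mm across, rim 106 mm above its foot; 0.26 to 0.38 kg. It stands loose between the open posts and is drawn up to 22 mm towards the fixed posts and squared up when the clamp closes: read it again then.
- cap_center (a point): Centre of the lid on that jar, half-way up, lid's axes (z up): round black plastic screw lid, 57 mm across, 24 mm high, 0.05 kg. Closed, it is 5.5 mm below the rim's centre; 18 mm are free from the lid's lower edge down to the square body. The lower edge clears the rim once this point is 12 mm above the rim's centre.
- cap_edge (a point): Centre of the lid's lower edge, 12 mm below its centre. Quarter-turn lug thread: turn anticlockwise seen from above. It breaks loose at 0.35 to 0.6 N m, then eases, and can be lifted once turned 55 to 64 degrees from closed; the lugs meet a stop at about 150, so 70 to 120 is right. Turning lifts the lid 2 mm at most. Pulling up while it is engaged lifts the whole jar.
- jar_b: A second, closed jar of the same kind, standing on the bench at the tester's right (-y) side; 62 x 62 x 112 mm, origin under its foot. Not to be disturbed.
- jar_c: A third closed jar of the same kind, standing on the bench at the tester's left (+y) side; origin under its foot. Not to be disturbed.
- lid_b: A spare lid lying flat on the bench at the right of the tester, 57 mm diameter, 24 mm high, origin under it. Not to be disturbed.
- weight: Brass 200 g calibration weight with a knob, 38 mm diameter, 56 mm high, at the left of the tester, origin under it. Not to be disturbed.
- scoop: Stainless bean scoop, 190 mm long, 60 mm wide, 33 mm high, lying on the bench at the front left, origin under it, handle along its -x. Not to be disturbed.
- pen: Black marker pen, 120 mm long, 13 mm thick, lying on a 310 x 220 x 4 mm clipboard at the front right, origin under it. Not to be disturbed.
There are look-alikes about, which are no part of the job. Leave any blue or red look-alike of the part that bears cap_center alone.

How it is judged:
By the outcome, as a careful person would: the job done as asked, in the order asked, and still so for the second after the job is handed in, while the arm keeps its last pose, push and grip.
It also fails if it takes over 45 s, if anything falls off the work surface, if the arm or the gripper's body presses on something with over 40 N, if the wrist force passes 120 N, or if a joint passes its speed limit or range.

### The arm

A 6-joint arm with a two-finger parallel gripper is mounted at the origin on the work surface. World frame = base frame: x ahead of the robot, y to its left, z up, the work surface at z = 0. Lengths are in m, angles in degrees, forces in N, time in s.
With the tool pointing down it reaches from about 0.4 to 0.825 m from the base axis. Payload 7 kg.
Tool frame: the origin (TCP) lies at the very end of the fingers, on their centre line; the grasp point (between the pads) lies 19 mm behind it (ctrl.pinch_z is the distance from the TCP to the grasp point, in m); z points along the fingers, x is the direction in which the jaws open and shut, and the axes are right-handed (so a half turn about z gives the same grasp; the last joint's range is limited). The gripper opens to 88 mm and grips with 3 to 60 N. Pads are 19 mm wide; open, the fingers measure 130 mm over their backs; the gripper's body (78 mm by 193 mm) begins 47 mm behind the grasp point.
Start: joints at [-55.113, 20.546, 0.682, 0, -70.136, -16.507], TCP at [0.213, -0.641, 0.192] pointing down, gripper open.
Joint ranges: [-176.03, 176.03], [-82.01, 121.73], [-58.28, 71.71], [-173.87, 95.51], [-174.79, -0.11], [-173.66, 173.66]. Speed limits (degrees/s): [136.94, 136.94, 172.46, 180, 180, 180].

### API

Orientations are given as [roll, pitch, yaw] about the fixed x, y, z axes, in that order (R = Rz(yaw) Ry(pitch) Rx(roll)).
In Python, from plant import ctrl gives the robot as it stands.
- The arm moves only by the tool carry_out, never from a script. Its argument "increments" is a list of rows, each a list of 7 numbers: the turn, a rotation vector about the world's x, y, z in degrees, then the shift along the world's x, y, z in mm, then the closure, from 0 (fully open) to 1 (shut). In form: [[ax, ay, az, dx, dy, dz, grip], ...]. A call has 1 to 20 rows; each row is the pose to reach, as a shift and turn from the pose commanded when the call began; what a row does not reach only later rows make up. A row lasts 1/8 s, in which the tool goes at most 62.5 mm and 10.7 degrees, less where a joint would pass 70% of its speed; a pose out of reach is approached as far as the arm can. A call with a gripper value outside its range is refused whole. The fingers move at their own pace and stop on an object; the grip force is fixed at half the most. Time passes only in rows, so rows that repeat a pose let the fingers close. It gives the time, the measured TCP pose, the force and the opening at its end, in the units of the state.
- ctrl.get_obs(): the state, without advancing time (a new reading comes with each control period).
- ctrl.snapshot(name): name is "scene" or "top" or "wrist"; returns a dict with "pixels" (480x640x3 uint8, blue, green, red), "intrinsics" (3x3 intrinsics, pixels), "rvec" (rotation vector, rad) and "tvec" (3), from world to camera coordinates, as OpenCV has them; the wrist camera has in their place "hand_eye" (4x4, takes a point from camera to tool coordinates, whose origin is the TCP and whose axes are the tool frame's). Camera axes: x right, y down, z forward; pixel columns grow to the right and rows downward; lengths in m; the calibration is good to about 2 mm. A picture is of the moment at which its call begins: read the wrist's pose just before it. There is no depth.
- ctrl.close_job(): hands the job in, once; it reports no verdict.
Trained networks look in a picture, given as the dict that the camera call returned (one of the last four; its "shot" number tells which), for a name from the list of things; names that differ only in an ending like _2 or _b are one class to them, and where a whole thing is asked for, a point or a joint stands for the part that bears it (a point fixed in the world has none). Each returns a list of dicts, best first, with "confidence" (0 to 1); they miss things now and then, are a little off and sometimes report something else, mostly with a low value. They report only what shows in the picture. A call takes as long as a camera call. They do not tell look-alikes from the thing itself.
- ctrl.search_frame(picture, label): "centre" ([x, y, z] in m, in world coordinates, good to about 4 mm: the middle of the surface that is visible of it).
- ctrl.outline_of(picture, label): "pixels" (480x640 bool, what is visible of it).
The state is a dict: "clock": time; "joint_pos": joint angles; "qvel": joint speeds; "tau": joint torques, N m; "tool_pos": TCP position; "orientation": TCP orientation; "force": force on the tool from outside, world axes, zero at the start; "moment": the same for the moment, N m; "opening": finger opening in m.
Only numpy, scipy, OpenCV 4.12 (cv2) and the standard library are available. Lean on these libraries where they do the work, as an engineer would, in place of code of your own. Each camera call takes 0.05 s, during which the arm holds its last target. There are 200 camera calls.

## Working session

There is one attempt and no reset: what is moved stays moved. The work goes in short steps, Python scripts to look and compute and a tool call to move; the robot and the scene stay as the last step left them, time stands still between calls to the robot, and variables do not carry over. Pictures are saved under pics/ and viewed, about 8 in all and at most 12, crops included, and the job is handed in when it is done.

Besides the shell and the picture viewer there is one more tool, called after "Emit:" as name(argument=value, ...), one argument or row to a line, values as JSON. carry_out: Moves the arm, as the interface text tells. Its arguments: {"type":"object","properties":{"increments":{"type":"array"}},"required":["increments"]}

```bash
ls; mkdir -p pics
cat > h.py <<'E'
import numpy as np, cv2
from plant import ctrl
np.set_printoptions(precision=4,suppress=True)
def cam(s):
    if 'rvec' in s: return cv2.Rodrigues(np.array(s['rvec'],float))[0], np.array(s['tvec'],float).ravel()
def proj(s,P):
    return cv2.projectPoints(np.array(P,float).reshape(-1,1,3),np.array(s['rvec'],float),np.array(s['tvec'],float),np.array(s['intrinsics'],float),None)[0].reshape(-1,2)
def toplane(s,uv,z):
    R,t=cam(s); K=np.array(s['intrinsics'])
    d=R.T@np.linalg.inv(K)@np.array([uv[0],uv[1],1.]); c=-R.T@t
    return c+d*(z-c[2])/d[2]
E
python3 - <<'E'
from h import *
o=ctrl.get_obs();print({k:np.array(v) for k,v in o.items()})
for n in ['scene','top']:
    s=ctrl.snapshot(n);cv2.imwrite(f'pics/{n}0.png',s['pixels'])
    print(n, -cam(s)[0].T@cam(s)[1])
    for l in ['tester','handle','jar_mouth','cap_center','jar_b','lid_b','clamp']:
        try: print(l,[(np.array(r['centre']),round(r['confidence'],2),proj(s,r['centre'])[0].round()) for r in ctrl.search_frame(s,l)])
        except Exception as e: print(l,e)
E
```

```text
pics
{'clock': array(0.), 'joint_pos': array([-55.1116,  20.5921,   0.6339,  -0.0193, -70.1381, -16.5081]), 'qvel': array([ 0.0728, -0.0106,  0.0536,  0.0594, -0.0577,  0.0132]), 'tau': array([  0.0007, -58.2715,  29.3083,   6.9979,   0.007 ,  -0.0001]), 'tool_pos': array([ 0.2126, -0.64  ,  0.1908]), 'orientation': array([-179.99  ,   -0.0975,  108.3737]), 'force': array([-0.3005,  0.4046, -0.6125]), 'moment': array([ 0.0129, -0.0396,  0.0506]), 'opening': array(0.0874)}
scene [ 1.1049 -0.5677  0.8823]
tester [(array([0.664 , 0.0731, 0.0685]), 0.83, array([397., 269.]))]
handle [(array([0.6771, 0.083 , 0.089 ]), 0.85, array([406., 263.]))]
jar_mouth [(array([0.6496, 0.0711, 0.1332]), 0.66, array([395., 245.]))]
cap_center [(array([0.8224, 0.2223, 0.025 ]), 0.95, array([493., 287.])), (array([ 0.7703, -0.0748,  0.0267]), 0.63, array([386., 349.])), (array([0.6395, 0.0877, 0.1926]), 0.58, array([399., 217.])), (array([0.7996, 0.0937, 0.0228]), 0.58, array([450., 313.]))]
jar_b [(array([ 0.6457, -0.1074,  0.0683]), 0.89, array([331., 309.])), (array([0.6319, 0.3232, 0.0758]), 0.65, arr
[... 364 characters left out ...]
0.1459]), 0.73, array([281., 215.]))]
cap_center [(array([0.6381, 0.0944, 0.1942]), 0.85, array([274., 202.])), (array([ 0.759 , -0.0675,  0.0229]), 0.65, array([336., 168.])), (array([0.7918, 0.1118, 0.0244]), 0.63, array([272., 157.])), (array([0.8165, 0.2294, 0.0238]), 0.62, array([231., 148.]))]
jar_b [(array([ 0.6251, -0.0813,  0.1084]), 0.85, array([342., 211.])), (array([0.6187, 0.3304, 0.1126]), 0.66, array([187., 214.])), (array([0.6112, 0.1388, 0.0664]), 0.66, array([261., 219.]))]
lid_b [(array([ 0.5203, -0.0837,  0.0233]), 0.69, array([342., 252.]))]
clamp [(array([0.4955, 0.0874, 0.054 ]), 0.6, array([280., 261.])), (array([ 0.4585, -0.2656,  0.0191]), 0.6, array([407., 274.]))]
```

View pics/scene0.png

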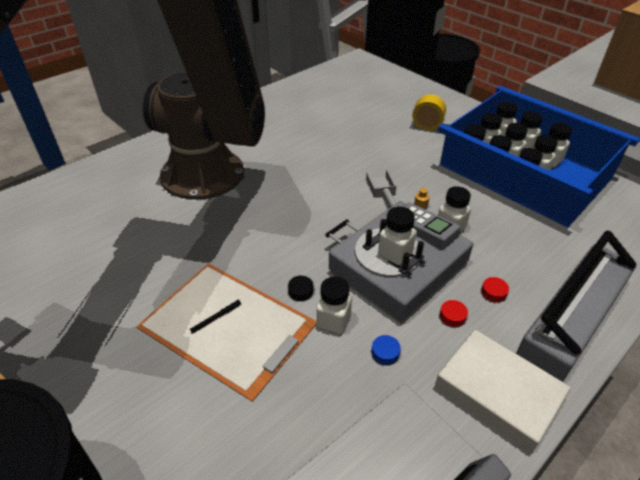

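View pics/top0.png

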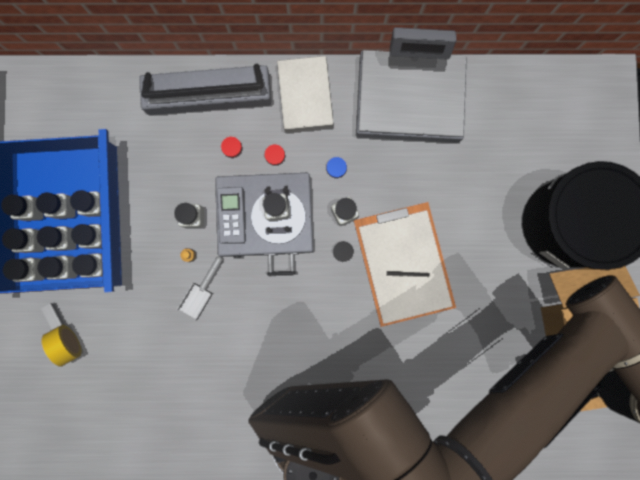

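The top view shows four lid candidates. They are the black lid on the jar on the platform (275,203), blue (336,167), red (274,155) and red (231,147). Loose black lid_b is at (343,251). The one that fits is the black lid at (275,203), because it sits on the jar on the tester. The handle is at (281,264). I'll confirm both in one enlarged crop.

Run:
```python
from h import *
a=cv2.imread('pics/top0.png')[165:285,205:325]; b=cv2.imread('pics/scene0.png')[190:320,315:480]
a=cv2.resize(a,(400,400),interpolation=cv2.INTER_CUBIC); b=cv2.resize(b,(400,315),interpolation=cv2.INTER_CUBIC)
c=np.zeros((400,800,3),np.uint8); c[:,:400]=a; c[:315,400:]=b; cv2.imwrite('pics/crop1.png',c)
s=ctrl.snapshot('top')
for l in ['tester','handle']:
    r=ctrl.outline_of(s,l)[0]; m=r['pixels'].astype(np.uint8); ys,xs=np.nonzero(m)
    print(l,m.sum(),xs.min(),xs.max(),ys.min(),ys.max(),cv2.minAreaRect(np.c_[xs,ys].astype(np.float32)))
```

```text
tester 7338 215 313 172 275 ((263.74603271484375, 225.0822296142578), (102.2783203125, 96.90921783447266), 87.31622314453125)
handle 336 264 295 187 275 ((279.44189453125, 231.3238525390625), (88.1888427734375, 27.065784454345703), 87.1728744506836)
```

View pics/crop1.png

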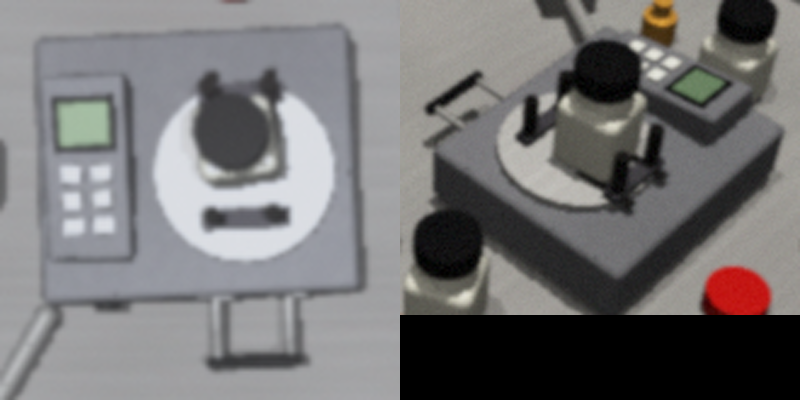

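The crop shows the plain black lid on the jar between the posts at crop (232,130). The handle bar is at crop (257,361) and the platform centre at (245,172).

Run:
```python
from h import *
s=ctrl.snapshot('top')
f=lambda u,v,z:toplane(s,(205+u*.3-.35,165+v*.3-.35),z)
print('plat',f(245,172,.08),'bar',f(257,361,.052),f(208,363,.052),f(307,359,.052),'frontcorners',f(45,303,.07),f(363,290,.07),'lid',f(232,130,.192))
```

```text
plat [0.6157 0.0909 0.08  ] bar [0.4628 0.0828 0.052 ] [0.4614 0.123  0.052 ] [0.4643 0.0418 0.052 ] frontcorners [0.5105 0.2538 0.07  ] [ 0.5199 -0.0045  0.07  ] lid [0.6353 0.093  0.192 ]
```

Emit:
carry_out(
  increments=[
    [0, 0, 20, 60, 180, 50, 0.45],
    [0, 0, 40, 125, 360, 50, 0.45],
    [0, 0, 60, 190, 540, 50, 0.45],
    [0, 0, 73.7, 250, 723, 30, 0.45],
    [0, 0, 73.7, 250, 723, 10, 0.45],
    [0, 0, 73.7, 250, 723, 10, 0.45],
    [0, 0, 73.7, 250, 723, 10, 0.45],
    [0, 0, 73.7, 250, 723, 10, 0.45],
    [0, 0, 73.7, 250, 723, 10, 0.45],
    [0, 0, 73.7, 250, 723, 10, 0.45],
    [0, 0, 73.7, 250, 723, 10, 0.45],
    [0, 0, 73.7, 250, 723, 10, 0.45],
    [0, 0, 73.7, 250, 723, 10, 0.45],
    [0, 0, 73.7, 250, 723, 10, 0.45],
    [0, 0, 73.7, 250, 723, 10, 0.45],
    [0, 0, 73.7, 250, 723, 10, 0.45],
  ],
)

```text
clock: 3.0
tool_pos: [0.4626, 0.0814, 0.202]
orientation: [180.0, 0.0, -178.0]
force: [-0.1, -0.6, 0.3]
opening: 0.0479
```

```bash
cat >> h.py <<'E'
from scipy.spatial.transform import Rotation as Ro
def wrist(name=None):
    o=ctrl.get_obs(); s=ctrl.snapshot('wrist')
    T=np.eye(4);T[:3,:3]=Ro.from_euler('xyz',o['orientation'],degrees=True).as_matrix();T[:3,3]=o['tool_pos']
    W=np.linalg.inv(T@np.array(s['hand_eye']))
    w=dict(s); w['rvec']=cv2.Rodrigues(W[:3,:3])[0]; w['tvec']=W[:3,3]
    if name: cv2.imwrite(f'pics/{name}.png',s['pixels'])
    return s,w
E
python3 - <<'E'
from h import *
o=ctrl.get_obs();print({k:np.array(o[k]) for k in ['clock','joint_pos','tool_pos','orientation','force','opening']})
s,w=wrist('w1')
for l in ['handle','cap_center']:
    print(l,[(np.array(r['centre']),round(r['confidence'],2)) for r in ctrl.search_frame(s,l)])
print(proj(w,[[.4628,.0828,.046],[.6157,.0909,.08]]))
E
```

```text
{'clock': array(3.), 'joint_pos': array([ 34.0788,   0.3527, -23.2352,  -0.0006, -66.3853, -32.0811]), 'tool_pos': array([0.4626, 0.0814, 0.202 ]), 'orientation': array([ 179.9853,    0.0224, -178.0025]), 'force': array([-0.1429, -0.5805,  0.2802]), 'opening': array(0.0479)}
handle [(array([0.4801, 0.073 , 0.0508]), 0.75), (array([ 0.5181, -0.0733,  0.0229]), 0.2)]
cap_center [(array([0.615 , 0.0904, 0.1957]), 0.93), (array([ 0.7356, -0.0617,  0.004 ]), 0.75)]
[[315.9259 211.9879]
 [122.4979 224.9352]]
```

View pics/w1.png

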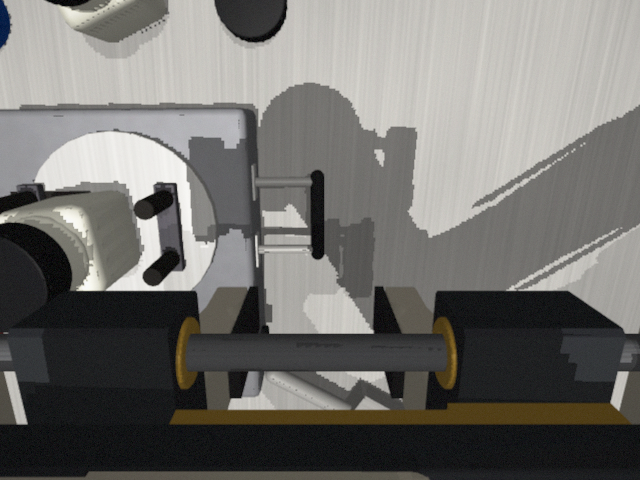

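The bar shows at (317,215) against a predicted (316,212), and it is centred between the fingers. I'll narrow the opening and descend.

Emit:
carry_out(
  increments=[
    [0, 0, 0, 1, 2, -40, 0.62],
    [0, 0, 0, 1, 2, -80, 0.62],
    [0, 0, 0, 1, 2, -115, 0.62],
    [0, 0, 0, 1, 2, -140, 0.62],
    [0, 0, 0, 1, 2, -155, 0.62],
    [0, 0, 0, 1, 2, -170, 0.62],
    [0, 0, 0, 1, 2, -171, 0.62],
    [0, 0, 0, 1, 2, -171, 0.62],
  ],
)

```text
clock: 4.15
tool_pos: [0.4642, 0.0844, 0.0312]
orientation: [180.0, 0.0, -177.9]
force: [-0.8, -0.6, -0.5]
opening: 0.0335
```

Run:
```python
from h import *
o=ctrl.get_obs();print({k:np.array(o[k]) for k in ['clock','tool_pos','orientation','force','opening']})
s,w=wrist('w2')
```

```text
{'clock': array(4.15), 'tool_pos': array([0.4642, 0.0844, 0.0312]), 'orientation': array([ 179.9935,    0.0276, -177.9289]), 'force': array([-0.8115, -0.6054, -0.4864]), 'opening': array(0.0335)}
```

View pics/w2.png

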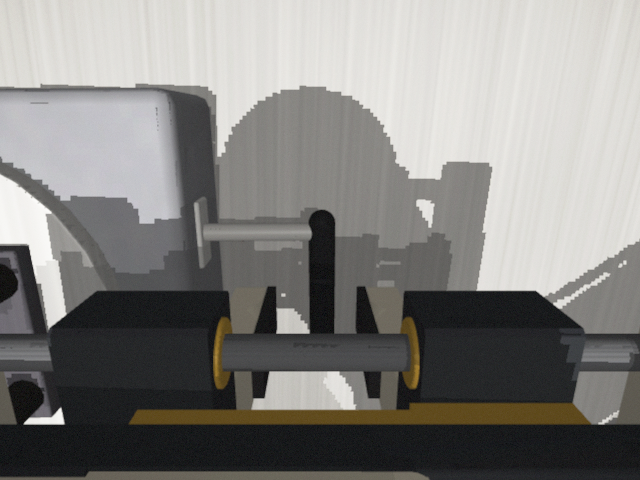

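The bar lies between the fingers at (322,270). Next is close and pull.

Emit:
carry_out(
  increments=[
    [0, 0, 0, 0, 0, 0, 0.95],
    [0, 0, 0, 0, 0, 0, 0.95],
    [0, 0, 0, 0, 0, 0, 0.95],
    [0, 0, 0, 0, 0, 0, 0.95],
    [0, 0, 0, -3, 0, 0, 0.95],
    [0, 0, 0, -6, 0, 0, 0.95],
    [0, 0, 0, -9, 0, 0, 0.95],
    [0, 0, 0, -12, 0, 0, 0.95],
    [0, 0, 0, -15, -1, 0, 0.95],
    [0, 0, 0, -18, -1, 0, 0.95],
    [0, 0, 0, -21, -1, 0, 0.95],
    [0, 0, 0, -23, -1, 0, 0.95],
    [0, 0, 0, -23, -1, 0, 0.95],
  ],
)

```text
clock: 5.82
tool_pos: [0.4407, 0.0835, 0.0308]
orientation: [180.0, 0.0, -177.9]
force: [0.0, -0.1, 0.2]
opening: 0.0048
```

Run:
```python
from h import *
s,w=wrist('w3')
```

```text
(no output)
```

View pics/w3.png

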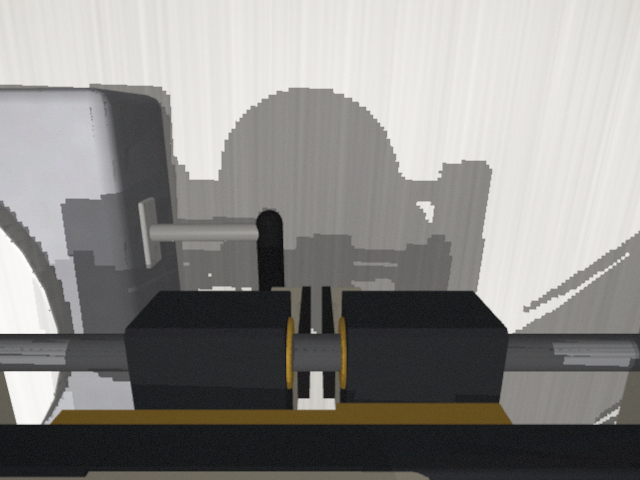

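Run:
```python
from h import *
s,w=wrist()
o=ctrl.get_obs();t=np.array(o['tool_pos']);print(t,o['opening'],-cam(w)[0].T@cam(w)[1],np.array(s['intrinsics']),np.array(s['hand_eye']))
print(proj(w,[t,t+[0,0,.019],[.463,.044,.046],[.463,.124,.046],[.463,.084,.046]]))
for z in (.03,.046): print(toplane(w,(268,212),z))
for n in ('top','scene'):
    q=ctrl.snapshot(n);cv2.imwrite(f'pics/{n}2.png',q['pixels'])
    print(n,proj(q,[t,[.463,.084,.046]]))
a=cv2.imread('pics/top2.png')[200:300,230:330]; b=cv2.imread('pics/scene2.png')[180:280,290:390]
cv2.imwrite('pics/crop2.png',np.hstack([cv2.resize(x,(400,400),interpolation=cv2.INTER_CUBIC) for x in (a,b)]))
```

```text
[0.4409 0.0835 0.0308] 0.004303068236006091 [0.4443 0.0061 0.2235] [[410.5145   0.     315.9034]
 [  0.     410.5145 239.054 ]
 [  0.       0.       1.    ]] [[ 1.     -0.0003  0.0012 -0.0007]
 [-0.      0.9588  0.284  -0.0774]
 [-0.0013 -0.284   0.9588 -0.1927]
 [ 0.      0.      0.      1.    ]]
[[316.5589 277.8265]
 [316.671  293.3213]
 [269.8357 205.4305]
 [269.092  363.8481]
 [269.4419 289.3204]]
[0.4656 0.0507 0.03  ]
[0.4638 0.047  0.046 ]
top [[281.9528 280.9418]
 [281.4474 272.9025]]
scene [[329.3973 228.4463]
 [335.9504 228.2634]]
```

View pics/crop2.png

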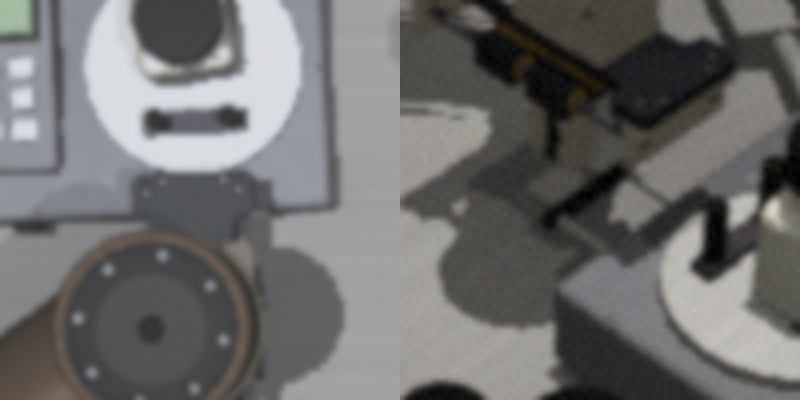

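The fingers closed on nothing and the bar never moved. Both cameras suggest the real fingertips end higher than the TCP. I'll lift and check the gripper geometry.

Emit:
carry_out(
  increments=[
    [0, 0, 0, 0, 0, 50, 0.6],
    [0, 0, 0, 0, 0, 100, 0.6],
    [0, 0, 0, 0, 0, 140, 0.6],
    [0, 0, 0, 0, 0, 140, 0.6],
    [0, 0, 0, 0, 0, 140, 0.6],
  ],
)

```text
clock: 6.65
tool_pos: [0.4404, 0.0833, 0.1703]
orientation: [180.0, -0.0, -177.9]
force: [-0.3, 0.1, -0.1]
opening: 0.0347
```

Run:
```python
from h import *
o=ctrl.get_obs();t=np.array(o['tool_pos']);print(t,o['opening'],ctrl.pinch_z,[a for a in dir(ctrl) if a[0]!='_'])
q=ctrl.snapshot('scene');im=q['pixels'].copy()
x0,y0=250,110
c=cv2.resize(im[y0:y0+150,x0:x0+200],(800,600),interpolation=cv2.INTER_CUBIC)
for dz,col in ((0,(0,0,255)),(.019,(0,255,0)),(.066,(255,0,0))):
    for p in proj(q,[t+[a,0,dz] for a in (-.0175,0,.0175)]): cv2.circle(c,(int((p[0]-x0+.5)*4),int((p[1]-y0+.5)*4)),3,col,-1)
cv2.imwrite('pics/crop3.png',c)
```

```text
[0.4404 0.0833 0.1703] 0.034664880961497904 0.0188 ['PlanningError', 'close_job', 'get_obs', 'outline_of', 'pinch_z', 'search_frame', 'snapshot']
```

View pics/crop3.png

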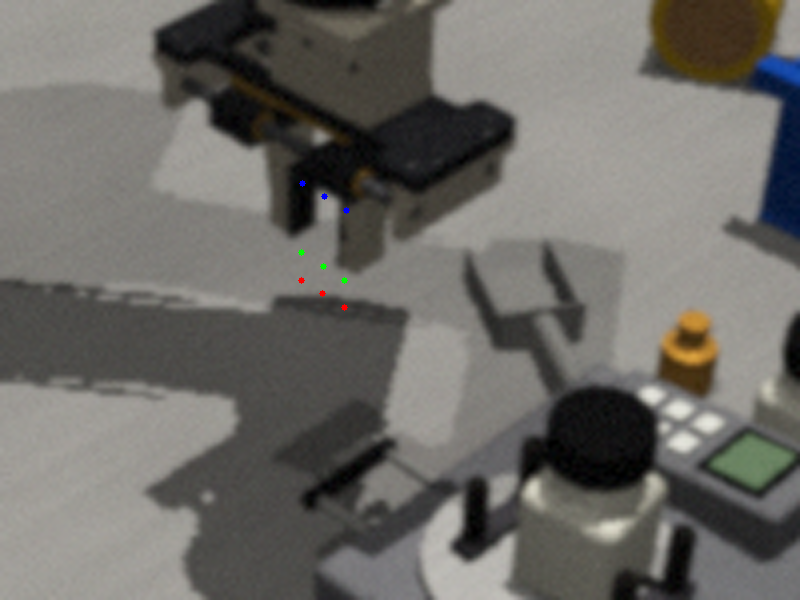

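The real fingertips sit about 33 mm above the reported TCP. The red dots mark the TCP and the tips end well above them. The pads therefore passed over the bar, and I'll work with this offset: fingertips at TCP + 33 mm, pad middle at TCP + 52 mm.

Emit:
carry_out(
  increments=[
    [0, 0, 0, 23, 2, -30, 0.6],
    [0, 0, 0, 23, 2, -80, 0.6],
    [0, 0, 0, 23, 2, -115, 0.6],
    [0, 0, 0, 23, 2, -135, 0.6],
    [0, 0, 0, 23, 2, -150, 0.6],
    [0, 0, 0, 23, 2, -160, 0.6],
    [0, 0, 0, 23, 2, -168, 0.6],
    [0, 0, 0, 23, 2, -168, 0.6],
    [0, 0, 0, 23, 2, -168, 0.95],
    [0, 0, 0, 23, 2, -168, 0.95],
    [0, 0, 0, 23, 2, -168, 0.95],
    [0, 0, 0, 23, 2, -168, 0.95],
  ],
)

```text
clock: 8.2
tool_pos: [0.4616, 0.0849, 0.0027]
orientation: [-180.0, -0.2, -178.0]
force: [-9.1, 2.8, 7.6]
opening: 0.0108
```

The bar is gripped: opening 11 mm, with reaction forces. Now the pull.

Emit:
carry_out(
  increments=[
    [0, 0, 0, -3, 0, 0, 0.95],
    [0, 0, 0, -6, 0, 0, 0.95],
    [0, 0, 0, -9, 0, 0, 0.95],
    [0, 0, 0, -12, 0, 0, 0.95],
    [0, 0, 0, -15, -1, 0, 0.95],
    [0, 0, 0, -18, -1, 0, 0.95],
    [0, 0, 0, -21, -1, 0, 0.95],
    [0, 0, 0, -24, -1, 0, 0.95],
    [0, 0, 0, -24, -1, 0, 0.95],
  ],
)

```text
clock: 9.32
tool_pos: [0.4424, 0.0844, 0.0029]
orientation: [180.0, 0.2, -177.9]
force: [16.9, -10.4, -15.7]
opening: 0.011
```

Emit:
carry_out(
  increments=[
    [0, 0, 0, -3, 0, 0, 0.95],
    [0, 0, 0, -6, 0, 0, 0.95],
    [0, 0, 0, -8, 0, 0, 0.95],
    [0, 0, 0, -10, -1, 0, 0.95],
    [0, 0, 0, -12, -1, 0, 0.95],
    [0, 0, 0, -12, -1, 0, 0.95],
  ],
)

```text
clock: 10.07
tool_pos: [0.4369, 0.0858, 0.0039]
orientation: [179.8, 0.8, -177.7]
force: [45.0, -18.3, -37.7]
opening: 0.0109
```

Run:
```python
from h import *
o=ctrl.get_obs();print({k:np.array(o[k]) for k in ['clock','joint_pos','tool_pos','orientation','force','opening']})
s,w=wrist('w4')
q=ctrl.snapshot('top')
cv2.imwrite('pics/crop4.png',np.hstack([cv2.resize(s['pixels'],(400,300)),cv2.resize(q['pixels'][175:265,220:340],(400,300),interpolation=cv2.INTER_CUBIC)]))
```

```text
{'clock': array(10.075), 'joint_pos': array([ 36.9286,  11.3507, -42.1932,   0.4955, -35.6765, -35.0736]), 'tool_pos': array([0.4369, 0.0858, 0.0039]), 'orientation': array([ 179.7935,    0.8064, -177.746 ]), 'force': array([ 44.9621, -18.3007, -37.6659]), 'opening': array(0.0109)}
```

View pics/crop4.png

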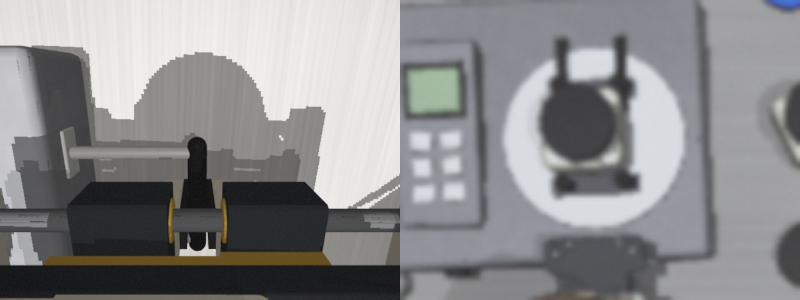

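The jaw posts now hug the jar in the top view (right half, 590,185), and the pull force climbed to 45 N, so the clamp is at its stop. I'll relax, open and rise.

Emit:
carry_out(
  increments=[
    [0, 0, 0, 4, 0, 0, 0.95],
    [0, 0, 0, 7, 1, 0, 0.95],
    [0, 0, 0, 8, 1, 0, 0.95],
    [0, 0, 0, 9, 1, 0, 0.8],
    [0, 0, 0, 9, 1, 0, 0.68],
    [0, 0, 0, 9, 1, 0, 0.68],
    [0, 0, 0, 9, 1, 0, 0.68],
  ],
)

```text
clock: 11.05
tool_pos: [0.4367, 0.0844, 0.0027]
orientation: [-180.0, -0.0, -177.9]
force: [-0.3, -0.6, -0.0]
opening: 0.0278
```

Emit:
carry_out(
  increments=[
    [0, 0, 0, 0, 0, 45, 0.5],
    [0, 0, 0, 0, 0, 100, 0.2],
    [0, 0, 0, 0, 0, 160, 0],
    [0, 0, 0, 50, 2, 220, 0],
    [0, 0, 0, 110, 4, 250, 0],
    [0, 0, 0, 160, 5, 250, 0],
    [0, 0, 0, 177, 6, 250, 0],
    [0, 0, 0, 177, 6, 250, 0],
    [0, 0, 0, 177, 6, 250, 0],
  ],
)

```text
clock: 12.18
tool_pos: [0.6131, 0.0903, 0.2523]
orientation: [-180.0, -0.1, -177.9]
force: [-0.6, 1.0, -0.7]
opening: 0.0877
```

Run:
```python
from h import *
o=ctrl.get_obs();print({k:np.array(o[k]) for k in ['clock','joint_pos','tool_pos','orientation','force','opening']})
s,w=wrist('w5'); K=np.array(s['intrinsics'])
print([(np.array(r['centre']),round(r['confidence'],2)) for r in ctrl.search_frame(s,'cap_center')])
for n,q,ww in (('w',s,w),):
    for r in ctrl.outline_of(q,'cap_center')[:3]:
        m=r['pixels'];ys,xs=np.nonzero(m);print(r['confidence'],m.sum(),xs.min(),xs.max(),ys.min(),ys.max(),toplane(ww,((xs.min()+xs.max())/2,(ys.min()+ys.max())/2),.186))
q=ctrl.snapshot('scene')
print('scene',[(np.array(r['centre']),round(r['confidence'],2)) for r in ctrl.search_frame(q,'cap_center')])
```

```text
{'clock': array(12.175), 'joint_pos': array([ 26.3997,  13.6025,  -1.1868,  -0.0121, -75.2704, -24.3222]), 'tool_pos': array([0.6131, 0.0903, 0.2523]), 'orientation': array([-179.986 ,   -0.0592, -177.9256]), 'force': array([-0.5637,  0.9929, -0.6705]), 'opening': array(0.0877)}
[(array([0.8171, 0.2133, 0.0237]), 0.78), (array([ 0.759 , -0.0629,  0.0244]), 0.72), (array([0.613 , 0.0962, 0.1945]), 0.66), (array([0.8026, 0.106 , 0.0268]), 0.6)]
0.98 2637 111 171 176 230 [0.7262 0.0695 0.186 ]
0.91 6310 266 354 204 295 [0.617 0.097 0.186]
0.86 3282 130 198 0 57 [ 0.7046 -0.0326  0.186 ]
scene [(array([ 0.7657, -0.0768,  0.0287]), 0.92), (array([0.825 , 0.2198, 0.0235]), 0.87), (array([0.6179, 0.0857, 0.1938]), 0.78), (array([0.7994, 0.0939, 0.0235]), 0.7)]
```

View pics/w5.png

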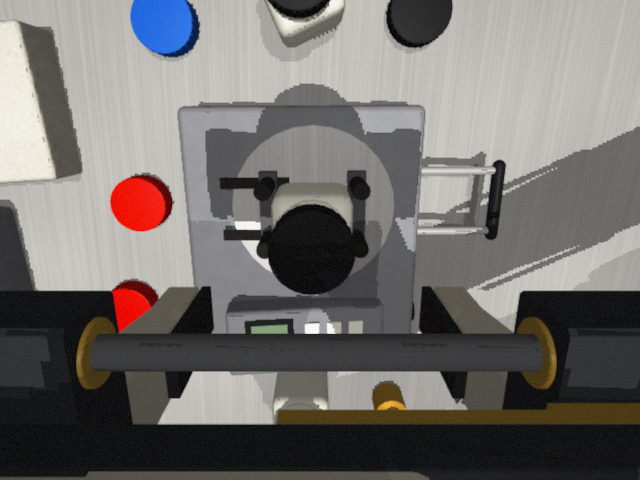

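The lid shows at (311,250) with the jar squared between the four posts, and the handle is out at (497,200). I'll refine the lid centre by silhouette fit.

Run:
```python
from h import *
from scipy.optimize import least_squares
s,w=wrist(); a=np.linspace(0,2*np.pi,73)
def fit(m,ww):
    ys,xs=np.nonzero(m); b=np.array([xs.min(),xs.max()+1,ys.min(),ys.max()+1])-.5
    def f(p):
        P=np.concatenate([np.c_[p[0]+.0285*np.cos(a),p[1]+.0285*np.sin(a),0*a+z] for z in (p[2]+.012,p[2]-.012)])
        q=proj(ww,P);return np.array([q[:,0].min(),q[:,0].max(),q[:,1].min(),q[:,1].max()])-b
    r=least_squares(f,[.616,.094,.18]); return r.x,r.fun
for r in ctrl.outline_of(s,'cap_center'):
    if 5000<r['pixels'].sum(): print(fit(r['pixels'],w))
im=s['pixels'].max(2)<45; n,l=cv2.connectedComponents(im.astype(np.uint8)); m=l==l[255,312]; print(m.sum())
ys,xs=np.nonzero(m); print(xs.min(),xs.max(),ys.min(),ys.max())
```

```text
(array([0.6163, 0.0975, 0.183 ]), array([-0.221 ,  0.2209,  0.2258, -0.2203]))
7045
225 368 204 292
```

Emit:
carry_out(
  increments=[
    [0, 0, 0, 3.5, 5.5, -30, 0],
    [0, 0, 0, 3.5, 5.5, -70, 0],
    [0, 0, 0, 3.5, 5.5, -100, 0],
    [0, 0, 0, 3.5, 5.5, -115, 0],
    [0, 0, 0, 3.5, 5.5, -121, 0],
    [0, 0, 0, 3.5, 5.5, -121, 0],
    [0, 0, 0, 3.5, 5.5, -121, 0.9],
    [0, 0, 0, 3.5, 5.5, -121, 0.9],
    [0, 0, 0, 3.5, 5.5, -121, 0.9],
    [0, 0, 0, 3.5, 5.5, -121, 0.9],
    [0, 0, 0, 3.5, 5.5, -121, 0.9],
  ],
)

```text
clock: 13.9
tool_pos: [0.6168, 0.0958, 0.132]
orientation: [-180.0, -0.0, -177.9]
force: [-4.0, -0.2, 5.5]
opening: 0.0569
```

Run:
```python
from h import *
o=ctrl.get_obs();print({k:np.array(o[k]) for k in ['clock','joint_pos','tool_pos','orientation','force','moment','opening']})
s,w=wrist('w6'); q=ctrl.snapshot('scene')
cv2.imwrite('pics/crop6.png',np.hstack([cv2.resize(s['pixels'],(400,300)),cv2.resize(q['pixels'][165:285,330:490],(400,300),interpolation=cv2.INTER_CUBIC)]))
```

```text
{'clock': array(13.9), 'joint_pos': array([ 26.7206,  18.3145, -10.7278,  -0.0088, -60.9975, -24.6324]), 'tool_pos': array([0.6168, 0.0958, 0.132 ]), 'orientation': array([-179.9904,   -0.0395, -177.9161]), 'force': array([-3.9638, -0.245 ,  5.4772]), 'moment': array([0.161 , 1.7443, 0.0427]), 'opening': array(0.0569)}
```

View pics/crop6.png

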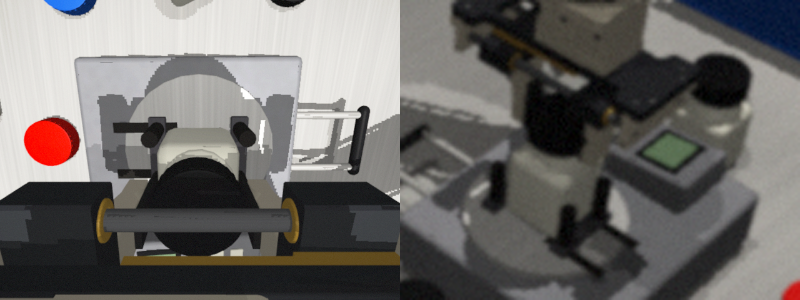

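The lid is held between the pads (opening 56.9 mm). Now I unscrew it in stages.

Emit:
carry_out(
  increments=[
    [0, 0, 4, 0, 0, 0, 0.9],
    [0, 0, 8, 0, 0, 0, 0.9],
    [0, 0, 12, 0, 0, 0, 0.9],
    [0, 0, 16, 0, 0, 0, 0.9],
    [0, 0, 20, 0, 0, 0, 0.9],
    [0, 0, 25, 0, 0, 0.3, 0.9],
    [0, 0, 30, 0, 0, 0.3, 0.9],
  ],
)

```text
clock: 14.88
tool_pos: [0.6185, 0.0962, 0.1325]
orientation: [-180.0, 0.1, -147.8]
force: [-0.1, 0.1, 3.3]
opening: 0.0568
```

Run:
```python
from h import *
o=ctrl.get_obs();print({k:np.array(o[k]) for k in ['joint_pos','tool_pos','orientation','force','moment','opening']})
```

```text
{'joint_pos': array([ 26.7061,  18.333 , -10.6428,   0.0267, -60.8976,   5.5095]), 'tool_pos': array([0.6185, 0.0962, 0.1325]), 'orientation': array([-179.9646,    0.1238, -147.7713]), 'force': array([-0.0995,  0.1207,  3.2695]), 'moment': array([ 0.1953,  0.2315, -0.284 ]), 'opening': array(0.0568)}
```

Emit:
carry_out(
  increments=[
    [0, 0, 6, 0, 0, 0.2, 0.9],
    [0, 0, 12, 0, 0, 0.3, 0.9],
    [0, 0, 18, 0, 0, 0.4, 0.9],
    [0, 0, 24, 0, 0, 0.5, 0.9],
    [0, 0, 30, 0, 0, 0.6, 0.9],
    [0, 0, 36, 0, 0, 0.7, 0.9],
    [0, 0, 42, 0, 0, 0.8, 0.9],
    [0, 0, 48, 0, 0, 0.8, 0.9],
    [0, 0, 54, 0, 0, 0.8, 0.9],
    [0, 0, 60, 0, 0, 0.8, 0.9],
    [0, 0, 66, 0, 0, 0.8, 0.9],
    [0, 0, 66, 0, 0, 0.8, 0.9],
  ],
)

```text
clock: 16.38
tool_pos: [0.6189, 0.0972, 0.1335]
orientation: [-179.8, 0.1, -81.9]
force: [1.8, 4.2, 3.0]
opening: 0.0567
```

Run:
```python
from h import *
o=ctrl.get_obs();print({k:np.array(o[k]) for k in ['joint_pos','tool_pos','orientation','force','moment','opening']})
```

```text
{'joint_pos': array([ 26.7462,  18.2944, -10.5488,  -0.0101, -60.9507,  71.3239]), 'tool_pos': array([0.6189, 0.0972, 0.1335]), 'orientation': array([-179.8076,    0.0744,  -81.9347]), 'force': array([1.7563, 4.1561, 2.982 ]), 'moment': array([ 1.7864, -0.3645, -0.0446]), 'opening': array(0.0567)}
```

Emit:
carry_out(
  increments=[
    [0, 0, 0, 0, 0, 1, 0.9],
    [0, 0, 0, 0, 0, 2, 0.9],
    [0, 0, 0, 0, 0, 3, 0.9],
    [0, 0, 0, 0, 0, 4, 0.9],
    [0, 0, 0, 0, 0, 4, 0.9],
  ],
)

```text
clock: 17.0
tool_pos: [0.6172, 0.0958, 0.1367]
orientation: [180.0, -0.0, -81.9]
force: [2.9, 3.4, -3.2]
opening: 0.0566
```

Run:
```python
from h import *
o=ctrl.get_obs();print({k:np.array(o[k]) for k in ['tool_pos','orientation','force','moment','opening']})
```

```text
{'tool_pos': array([0.6172, 0.0958, 0.1367]), 'orientation': array([179.9776,  -0.0055, -81.9325]), 'force': array([ 2.944 ,  3.3853, -3.1661]), 'moment': array([ 1.0308, -0.5898,  0.0181]), 'opening': array(0.0566)}
```

```bash
cat > pc.py <<'E'
from h import *
q=ctrl.snapshot('scene'); b=cv2.resize(q['pixels'][165:285,330:490],(400,300),interpolation=cv2.INTER_CUBIC)
cv2.imwrite('pics/crop_now.png',b); a=cv2.imread('pics/crop6.png')[:,400:]
g=lambda x:cv2.GaussianBlur(cv2.cvtColor(x,cv2.COLOR_BGR2GRAY),(0,0),1.5)
a,b=g(a),g(b)
for n,(x,y,ww,h) in dict(neck_body=(112,140,50,35),bodybottom=(115,180,40,35),lid=(125,90,50,50),posts=(160,180,50,80),grip=(115,50,90,70)).items():
    t=a[y:y+h,x:x+ww]; r=cv2.matchTemplate(b[y-15:y+h+15,x-15:x+ww+15],t,cv2.TM_CCOEFF_NORMED); _,v,_,p=cv2.minMaxLoc(r)
    def sub(l,c,rr): return 0.5*(l-rr)/(l-2*c+rr)
    i,j=p[1],p[0]; dy=sub(r[i-1,j],r[i,j],r[i+1,j]) if 0<i<30 else 0
    dx=sub(r[i,j-1],r[i,j],r[i,j+1]) if 0<j<30 else 0
    print(n,round(v,3),'du,dv px',round((j+dx-15)/2.5,2),round((i+dy-15)/2.5,2))
P=proj(q,[[.617,.096,.1],[.617,.096,.103]]);print('3mm up =',P[1]-P[0])
E
python3 pc.py
```

```text
neck_body 0.861 du,dv px 6.0 -0.77
bodybottom 0.868 du,dv px 0.7 -0.03
lid 0.219 du,dv px 6.0 -2.0
posts 0.761 du,dv px 0.08 -0.85
grip 0.226 du,dv px -1.83 -4.12
3mm up = [ 0.1318 -0.9827]
```

The lift reads −3.2 N, which could be neck friction or the jar's weight. To be safe I'll set it back down, centre out the side force, turn a little further and lift again.

Emit:
carry_out(
  increments=[
    [0, 0, 0, 0.5, 0.5, -1.5, 0.9],
    [0, 0, 0, 1, 1, -3, 0.9],
    [0, 0, 4, 1.5, 1.5, -4, 0.9],
    [0, 0, 8, 1.5, 1.5, -4, 0.9],
    [0, 0, 12, 1.5, 1.5, -4, 0.9],
    [0, 0, 12, 1.5, 1.5, -4, 0.9],
  ],
)

```text
clock: 17.8
tool_pos: [0.6193, 0.0974, 0.1336]
orientation: [-179.9, -0.0, -69.9]
force: [0.3, 2.1, 5.3]
opening: 0.0571
```

```bash
cat > o.py <<'E'
from h import *
o=ctrl.get_obs();print({k:np.array(o[k]) for k in ['clock','tool_pos','orientation','force','moment','opening']})
E
python3 o.py
```

```text
{'clock': array(17.8), 'tool_pos': array([0.6193, 0.0974, 0.1336]), 'orientation': array([-179.9382,   -0.0203,  -69.933 ]), 'force': array([0.3342, 2.1023, 5.2875]), 'moment': array([0.5283, 0.3056, 0.0991]), 'opening': array(0.0571)}
```

Emit:
carry_out(
  increments=[
    [0, 0, 0, 0, 0, 1, 0.9],
    [0, 0, 0, 0, 0, 2, 0.9],
    [0, 0, 0, 0, 0, 3, 0.9],
    [0, 0, 0, 0, 0, 3, 0.9],
  ],
)

```text
clock: 18.3
tool_pos: [0.6185, 0.0972, 0.1356]
orientation: [180.0, -0.0, -69.9]
force: [-0.4, 0.2, -0.7]
opening: 0.0568
```

```bash
python3 o.py; python3 pc.py
```

```text
{'clock': array(18.3), 'tool_pos': array([0.6185, 0.0972, 0.1356]), 'orientation': array([179.9511,  -0.0058, -69.9381]), 'force': array([-0.3901,  0.2437, -0.7497]), 'moment': array([-0.0632,  0.1034,  0.0107]), 'opening': array(0.0568)}
neck_body 0.728 du,dv px -0.41 0.55
bodybottom 0.741 du,dv px 4.01 -5.19
lid -0.021 du,dv px 6.0 -6.0
posts 0.789 du,dv px 0.24 -1.05
grip 0.201 du,dv px -3.51 -5.69
3mm up = [ 0.1318 -0.9827]
```

Emit:
carry_out(
  increments=[
    [0, 0, 0, 0, 0, 1, 0.9],
    [0, 0, 0, 0, 0, 2, 0.9],
    [0, 0, 0, 0, 0, 3, 0.9],
    [0, 0, 0, 0, 0, 3, 0.9],
  ],
)

```text
clock: 18.85
tool_pos: [0.6189, 0.0975, 0.139]
orientation: [-180.0, -0.0, -69.9]
force: [-0.3, 0.9, -1.3]
opening: 0.0567
```

```bash
python3 o.py
```

```text
{'clock': array(18.85), 'tool_pos': array([0.6189, 0.0975, 0.139 ]), 'orientation': array([-179.9866,   -0.0022,  -69.9184]), 'force': array([-0.2937,  0.8615, -1.3166]), 'moment': array([-0.13  ,  0.1127,  0.0524]), 'opening': array(0.0567)}
```

Only about the lid's weight shows now, so the thread is released. Lifting to about 11 mm clear of the rim.

Emit:
carry_out(
  increments=[
    [0, 0, 0, 0, 0, 3, 0.9],
    [0, 0, 0, 0, 0, 6, 0.9],
    [0, 0, 0, 0, 0, 9, 0.9],
    [0, 0, 0, 0, 0, 12, 0.9],
    [0, 0, 0, 0, 0, 15, 0.9],
    [0, 0, 0, 0, 0, 18, 0.9],
    [0, 0, 0, 0, 0, 21, 0.9],
    [0, 0, 0, 0, 0, 22, 0.9],
    [0, 0, 0, 0, 0, 22, 0.9],
    [0, 0, 0, 0, 0, 22, 0.9],
  ],
)

```text
clock: 20.1
tool_pos: [0.6187, 0.0974, 0.1607]
orientation: [180.0, 0.0, -69.9]
force: [-0.1, 0.1, -0.5]
opening: 0.0569
```

```bash
python3 o.py
python3 - <<'E'
from h import *
s,w=wrist('w7'); q=ctrl.snapshot('scene')
for n,p in (('w',s),('s',q)):
    for l in ('cap_center','jar_mouth'): print(n,l,[(np.array(r['centre']),round(r['confidence'],2)) for r in ctrl.search_frame(p,l)])
cv2.imwrite('pics/crop7.png',np.hstack([cv2.resize(s['pixels'],(400,300)),cv2.resize(q['pixels'][165:285,330:490],(400,300),interpolation=cv2.INTER_CUBIC)]))
E
```

```text
{'clock': array(20.1), 'tool_pos': array([0.6187, 0.0974, 0.1607]), 'orientation': array([179.9859,   0.0016, -69.9175]), 'force': array([-0.1041,  0.0856, -0.4546]), 'moment': array([-0.0954,  0.1643,  0.0295]), 'opening': array(0.0569)}
w cap_center [(array([0.7792, 0.1042, 0.0259]), 0.97), (array([ 0.7633, -0.0631,  0.0205]), 0.75), (array([0.6276, 0.0975, 0.2221]), 0.68)]
w jar_mouth [(array([0.6426, 0.1081, 0.1478]), 0.73)]
s cap_center [(array([ 0.767 , -0.0757,  0.0272]), 0.71), (array([0.8013, 0.0949, 0.0238]), 0.7), (array([0.8262, 0.2186, 0.0236]), 0.65)]
s jar_mouth [(array([0.6288, 0.0727, 0.1404]), 0.78), (array([0.6524, 0.0823, 0.0877]), 0.59), (array([0.52  , 0.3437, 0.0322]), 0.18)]
```

View pics/crop7.png

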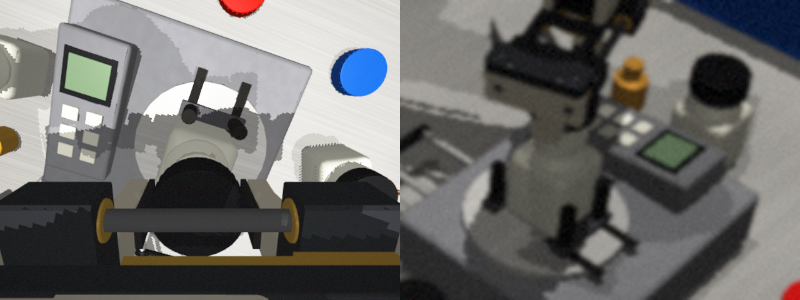

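The jar stands square between the posts and the lid is held above it. The wrist reads −0.5 N, which is the lid alone, and the lid's top at about 0.222 m puts its lower edge about 11 mm above the rim. Handing in.

```bash
python3 -c "
from h import *
print(ctrl.close_job())"
```

```text
the job is handed in; nothing more can be done
None
```

The jar is open, and I handed the job in at about 20 s with the lid held level and still, roughly 11 mm above the rim. No verdict is reported, so the result rests on my own checks below.

- **Clamp:** I pulled the handle out until the force climbed to about 45 N. The pictures then showed the posts closed on the jar, squared up.
- **Lid:** I gripped the black lid, turned it about 108° anticlockwise and lifted it about 29 mm.
- **Last checks:** The wrist force was −0.5 N, about the lid's weight alone. The jar was upright and square on the platform, the grip opening was 56.9 mm, the tool was level, and the lid's top was seen at 0.222 m against 0.221 m expected.

Not everything went smoothly or agreed:

- **Fingertips:** They sit about 33 mm above the reported TCP. The first handle grasp passed over the bar and closed on nothing, so I worked with the corrected offset after that.
- **First lift:** A 3–4 mm trial lift at 96° of turn showed −3.2 N and about 4.5 N sideways. I lowered the lid, took out the side force and turned 12° more, after which it lifted free. My image comparison was too noisy to show whether the jar rose slightly during that trial.
- **Scene camera:** The scene-camera search did not find the held lid at the end. The final lid height comes from the wrist camera.

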